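# Shut the slide box and snap its hasp

### The arm

A 6-joint arm with a two-finger parallel gripper is mounted at the origin on a cart in front of the work surface, level with it; the furniture and walls round the work are solid. World frame = base frame: x ahead of the robot, y to its left, z up, the work surface at z = 0. Lengths are in m, angles in rad, forces in N, time in s.
With the tool pointing down it reaches from about 0.35 to 0.975 m from the base axis. Payload 4.9 kg.
Tool frame: the origin (TCP) lies at the very end of the fingers, on their centre line; the grasp point (between the pads) lies 19 mm behind it; z points along the fingers, y is the direction in which the jaws open and shut (so a half turn about z gives the same grasp; the last joint's range is limited). The gripper opens to 85 mm and grips with 20 to 120 N. Pads are 22 mm wide; open, the fingers measure 114 mm over their backs; the gripper's body (76 mm by 85 mm) begins 54 mm behind the grasp point. The pads swing forward as they close: fully open they stand 13 mm farther back than shut.
Start: joints at [-1.268, 0.053, 1.613, -0, 1.476, -0.119], TCP at [0.256, -0.57, 0.231] pointing down, gripper open.
Joint ranges: [-3.01, 3.01], [-1.01, 2.22], [0.06, 2.58], [-1.02, 4.17], [0.09, 2.62], [-3.14, 3.14]. Speed limits (rad/s): [2.57, 2.57, 3.14, 3.14, 3.14, 3.14].

### API

Orientations are given as a unit quaternion [w, x, y, z].
In Python, from plant import monitor, eyes, manip gives the robot as it stands.
- The arm moves only by the tool step_arm, never from a script. Its argument "motion" is a list of rows, each a list of 7 numbers: the shift along the world's x, y, z scaled (see below), then the turn, a rotation vector about the world's x, y, z scaled (see below), then the closure in counts, from 0 (fully open) to 255 (shut). In form: [[x, y, z, ax, ay, az, grip], ...]. A call has 1 to 10 rows; each row is the pose to reach, as a shift and turn from the pose commanded when the call began; what a row does not reach only later rows make up. The controller multiplies each number of a shift by 0.5 m and each number of a turn by 1.5 rad. A row lasts 1/10 s, in which the tool goes at most 50 mm and 8.59 degrees, less where a joint would pass 70% of its speed; a pose out of reach is approached as far as the arm can. A call with a number of a shift or a turn outside -1 to 1 is refused whole. A call with a gripper value outside its range is refused whole. The fingers move at their own pace and stop on an object; the grip force is fixed at half the most. Time passes only in rows, so rows that repeat a pose let the fingers close. It gives the time, the measured TCP pose, the force and the opening at its end, in the units of the state.
- monitor.state(): the state, without advancing time (a new reading comes with each control period).
- eyes.grab_frame(name): name is "side" or "top"; returns a dict with "pixels" (480x640x3 uint8, red, green, blue), "mtx" (3x3 intrinsics, pixels), "dist" ([k1, k2, p1, p2, k3] as OpenCV has them; the pictures are not rectified), "rvec" (rotation vector, rad) and "tvec" (3), from world to camera coordinates, as OpenCV has them. Camera axes: x right, y down, z forward; pixel columns grow to the right and rows downward; lengths in m; the calibration is good to about 2 mm. A picture is of the moment at which its call begins. There is no depth.
- manip.job_done(): hands the job in, once; it reports no verdict.
Trained networks look in the newest picture that a camera, given by its name, has taken for a name from the list of things; names that differ only in an ending like _2 or _b are one class to them, and where a whole thing is asked for, a point or a joint stands for the part that bears it (a point fixed in the world has none). Each returns a list of dicts, best first, with "p" (0 to 1); they miss things now and then, are a little off and sometimes report something else, mostly with a low value. They report only what shows in the picture. A call takes as long as a camera call. They do not tell look-alikes from the thing itself.
- eyes.look_for(name, camera): "box" ([centre column, centre row, width, height] in pixels, round what is visible of it).
- eyes.pinpoint(name, camera): "uv" ([column, row] in pixels: a listed point, or the origin of a listed thing).
The state is a dict: "time": time; "joint_pos": joint angles; "joint_vel": joint speeds; "joint_efforts": joint torques, N m; "tool_pos": TCP position; "tool_rot": TCP orientation; "contact_force": force on the tool from outside, world axes, zero at the start; "ft_torque": the same for the moment, N m; "gripper_width": opening from 0.0 (shut) to 1.0 (fully open).
Only numpy, scipy, OpenCV 4.12 (cv2) and the standard library are available. Lean on these libraries where they do the work, as an engineer would, in place of code of your own. Each camera call takes 0.05 s, during which the arm holds its last target.

### The job

Shut the lid of the green slide box, then swing the orange hasp over onto the lid's stud and press its black thumb pad down until it snaps past the spring balls and lies fully home. Finish holding: end the program with the fingers still pressing firmly down on the hasp, without crushing it, and leave the rocks, the loupe and the sticky notes where they are.

Things in the scene. Friction and masses are not known exactly. Their poses are not given: they have to be found in the camera images.
- slidebox: Dark green microscope-slide box, 108 (x) x 205 (y) x 39 mm high when shut, fixed to the bench. Origin: centre of its underside. Its -x side is the front and faces the robot, turned by up to 0.35 rad; the lid is hinged along the back. A steel bracket on the middle of the front carries the orange hasp, whose hinge line runs along the box's y at x = -60, z = 43 mm in the box's frame.
- slidebox_lid (a joint): Lid angle, rad: 0 = shut, grows as the front edge rises (starts ajar, 0.75 to 1.15). Its hinge line runs along the box's y at x = +50, z = 26 mm in the box's frame; the front edge is 101 mm from it. Light friction: it stays where it is left and shuts with a few newtons of push from above near the front edge.
- lid_front (a point): Point on the lid's outer (top) face for pushing it shut, 11 mm in from the front edge and 65 mm to the box's +y side of the middle, so clear beside the hasp and the stud. With the lid shut it lies at x = -40, y = +65, z = 39 mm in the box's frame. The mirror point on the -y side serves as well.
- hasp (a joint): Hasp angle, rad: 0 = home, flat over the lid; pi/2 = upright; starts at 1.75 to 2.1, leaning towards the robot; light friction, stays where left. Orange leaf 34 mm wide, 4 mm thick, reaching 74 mm from its hinge line. Swung over the shut lid it meets the stud's spring balls at about 0.25. Pressing the pad with about 9 to 16 N takes it past them: resistance drops and it jumps to its stop at 0 and stays.
- hasp_pad (a point): Centre of the top face of the black ribbed thumb pad (22 mm along the leaf, 30 mm wide, 3 mm thick) near the free end of the hasp, 61 mm from its hinge line. It moves with the hasp; at hasp angle 0 it lies at x = +1, y = 0, z = 48 mm in the box's frame.
- stud_top (a point): Top of the dark steel stud (12 x 11 mm) on the lid, with a brass spring ball on each side; it comes through the hasp's window (15 mm wide, centred 36 mm from the hasp's hinge line). With the lid shut it lies at x = -24, y = 0, z = 50 mm in the box's frame.
- grey_rock: grey-brown rock specimen, 63x74x44 mm, loose bystander, to be left where it is. Origin: centre of its underside.
- red_rock: rust-red rock specimen, 50x48x37 mm, loose bystander, to be left where it is. Origin: centre of its underside.
- green_rock: dark green rock specimen, 42x56x40 mm, loose bystander, to be left where it is. Origin: centre of its underside.
- loupe: small silver folding loupe, 24x32x14 mm, loose bystander, to be left where it is. Origin: centre of its underside.
- notes: yellow pad of sticky notes, 76x76x12 mm, loose bystander, to be left where it is. Origin: centre of its underside.
Not all that is in view belongs to the job. What is meant by the slidebox is not purple, and is the larger of those in its own colour.

How it is judged:
By the outcome, as a careful person would: the job done as asked, in the order asked, and still so for the second after the job is handed in, while the arm keeps its last pose, push and grip.
It also fails if it takes over 54 s, if anything falls off the work surface, if the arm or the gripper's body presses on something with over 40 N, if the wrist force passes 120 N, or if a joint passes its speed limit or range.

## Working session

There is one attempt and no reset: what is moved stays moved. The work goes in short steps, Python scripts to look and compute and a tool call to move; the robot and the scene stay as the last step left them, time stands still between calls to the robot, and variables do not carry over. Pictures are saved under pics/ and viewed, and the job is handed in when it is done.

Besides the shell and the picture viewer there is one more tool, called after "Call:" as a command line: name --pt "numbers of a row" for each row, then --argument value for the rest. step_arm: Moves the arm, as the interface text tells. Its arguments: {"type":"object","properties":{"motion":{"type":"array","items":{"type":"array","items":{"type":"number"}}}},"required":["motion"]}

```bash
mkdir -p pics; ls; cat > h.py <<'E'
from plant import monitor, eyes, manip
import cv2, numpy as np
def snap(c,fn=None):
    f=eyes.grab_frame(c)
    if fn: cv2.imwrite('pics/'+fn, f['pixels'][:,:,::-1])
    return f
def proj(f,P):
    return cv2.projectPoints(np.array(P,float).reshape(-1,3),np.array(f['rvec'],float),np.array(f['tvec'],float),np.array(f['mtx'],float),np.array(f['dist'],float))[0].reshape(-1,2)
def ray(f,uv):
    n=cv2.undistortPoints(np.array([[uv]],float),np.array(f['mtx'],float),np.array(f['dist'],float))[0,0]
    R=cv2.Rodrigues(np.array(f['rvec'],float))[0];t=np.array(f['tvec'],float).ravel()
    return -R.T@t, R.T@np.array([n[0],n[1],1.])
def at_z(f,uv,z):
    o,d=ray(f,uv); return o+d*(z-o[2])/d[2]
E
python3 - <<'E'
from h import *
for c in('side','top'):
    f=snap(c,c+'0.png')
    o,_=ray(f,(320,240));print(c,o.round(3))
    for n in('slidebox','hasp','slidebox_lid'):
        print(n,[(np.round(d['box']).tolist(),round(d['p'],2)) for d in eyes.look_for(n,c)][:4])
    for n in('slidebox','hasp_pad','stud_top','lid_front'):
        print(n,[(np.round(d['uv'],1).tolist(),round(d['p'],2)) for d in eyes.pinpoint(n,c)][:4])
print(monitor.state())
E
```

```text
pics
side [0.065 0.884 0.643]
slidebox [([406.0, 245.0, 51.0, 30.0], 0.79), ([336.0, 229.0, 44.0, 30.0], 0.72)]
hasp [([317.0, 250.0, 11.0, 27.0], 0.67), ([343.0, 228.0, 13.0, 8.0], 0.61), ([408.0, 240.0, 16.0, 9.0], 0.41), ([227.0, 363.0, 28.0, 26.0], 0.36)]
slidebox_lid [([289.0, 246.0, 64.0, 45.0], 0.85), ([334.0, 229.0, 41.0, 23.0], 0.83), ([406.0, 244.0, 51.0, 24.0], 0.61), ([317.0, 249.0, 13.0, 31.0], 0.42)]
slidebox [([402.2, 248.0], 0.9), ([299.2, 271.9], 0.88), ([332.0, 234.5], 0.64)]
hasp_pad [([338.0, 225.7], 0.56), ([403.4, 234.1], 0.53), ([319.1, 242.3], 0.48)]
stud_top [([340.0, 228.3], 0.88), ([288.3, 235.3], 0.81), ([409.0, 240.1], 0.75)]
lid_front [([400.9, 246.9], 0.93), ([279.7, 244.9], 0.79), ([334.8, 237.8], 0.58)]
top [ 0.435 -0.016  1.339]
slidebox [([409.0, 288.0, 62.0, 43.0], 0.91), ([297.0, 207.0, 96.0, 60.0], 0.86), ([391.0, 204.0, 58.0, 33.0], 0.6), ([292.0, 232.0, 14.0, 11.0], 0.59)]
hasp [([391.0, 210.0, 13.0, 21.0], 0.66), ([406.0, 291.0, 20.0, 23.0], 0.48)]
slidebox_lid [([297.0, 194.0, 93.0, 39.0], 0.8), ([408.0, 287.0, 65.0, 43.0], 0.78), ([390.0, 20
[... 372 characters left out ...]
.65)]
{'time': 0.8, 'joint_pos': array([-1.26801538e+00,  5.26401993e-02,  1.61287966e+00,  1.52470533e-05,
        1.47597886e+00, -1.19009306e-01]), 'joint_vel': array([ 0.00037849,  0.00063247,  0.00083337,  0.00135746, -0.00047268,
       -0.00015626]), 'joint_efforts': array([-3.69119261e-04, -3.93643856e+01, -3.70436597e+01, -4.98818565e-05,
        5.18955931e-04, -2.59634788e-06]), 'tool_pos': array([ 0.25586952, -0.57022073,  0.23135285]), 'tool_rot': array([4.60719165e-05, 9.77844075e-01, 2.09334571e-01, 1.18667788e-05]), 'contact_force': array([-0.45172199, -0.0360252 , -0.04481188]), 'ft_torque': array([-0.02646246,  0.00483088,  0.0163704 ]), 'gripper_width': 1.0004539205695664}
```

```bash
python3 - <<'E'
import cv2
a=cv2.imread('pics/top0.png');cv2.imwrite('pics/top0c.png',cv2.resize(a[150:320,220:460],None,fx=3.3,fy=3.3,interpolation=cv2.INTER_CUBIC))
a=cv2.imread('pics/side0.png');cv2.imwrite('pics/side0c.png',cv2.resize(a[190:310,240:440],None,fx=4,fy=4,interpolation=cv2.INTER_CUBIC))
E
```

```text
(no output)
```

View pics/top0.png

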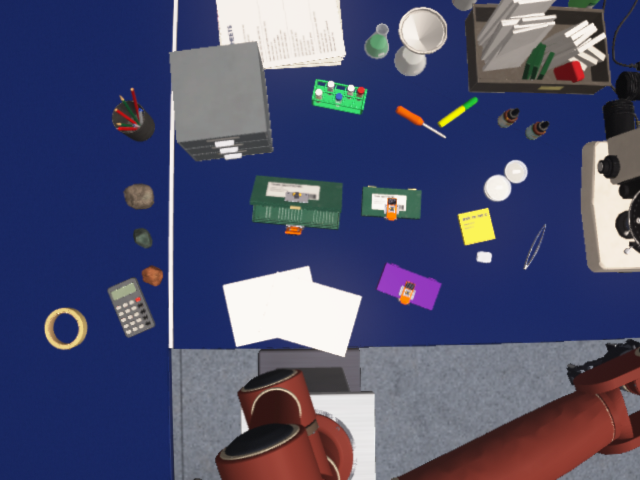

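View pics/side0.png

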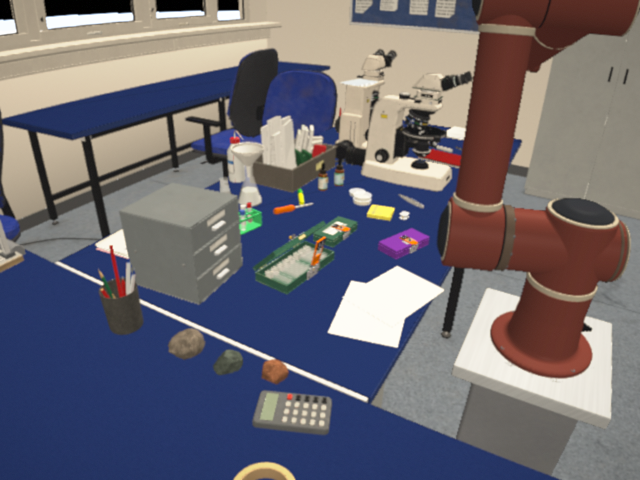

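```bash
sleep 1
```

```text
(no output)
```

View pics/top0c.png

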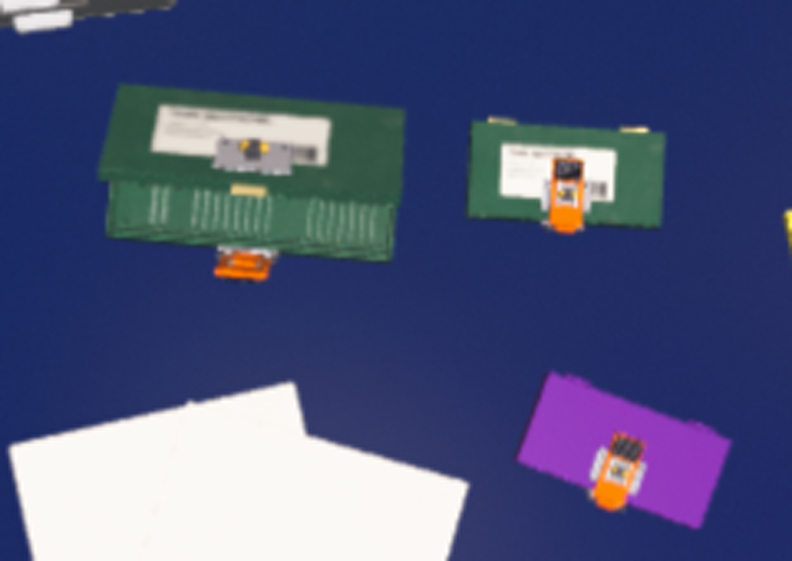

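View pics/side0c.png

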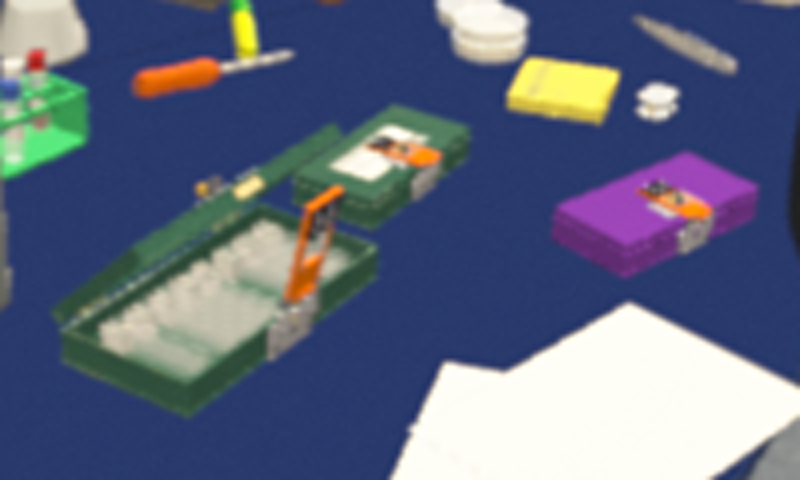

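The target is the larger green box, with its lid open, in the middle left of the top view around (297,203). The hasp stands up at about (293,230). The smaller green box and the purple one are decoys. Next I fit the box pose and both joint angles.

```bash
cat > fit.py <<'E'
from h import *
from scipy.optimize import least_squares
def box2w(p,P):
    c,s=np.cos(p[2]),np.sin(p[2]);P=np.atleast_2d(P)
    return np.c_[p[0]+c*P[:,0]-s*P[:,1],p[1]+s*P[:,0]+c*P[:,1],P[:,2]]
def lid(a,P): # P in box frame when shut
    P=np.atleast_2d(P)-[.05,0,.026]; c,s=np.cos(a),np.sin(a)
    # front (-x) rises
    return np.c_[c*P[:,0]+s*P[:,2],P[:,1],-s*P[:,0]+c*P[:,2]]+[.05,0,.026]
def hasp(a,P):
    P=np.atleast_2d(P)-[-.06,0,.043]; c,s=np.cos(a),np.sin(a)
    return np.c_[c*P[:,0]-s*P[:,2],P[:,1],s*P[:,0]+c*P[:,2]]+[-.06,0,.043]
E
python3 - <<'E'
from fit import *
ft=snap('top');fs=snap('side')
T=lambda u,v:(220+u/3.3,150+v/3.3)
S=lambda u,v:(240+u/4,190+v/4)
L=.051
obs=[(ft,'b',(-.054,.1025,.013),T(107,237)),(ft,'b',(-.054,-.1025,.013),T(393,260)),
(ft,'l',(-L,.1025,.039),T(99,180)),(ft,'l',(-L,-.1025,.039),T(403,200)),
(ft,'l',(.054,.1025,.039),T(120,85)),(ft,'l',(.054,-.1025,.039),T(404,108)),
(ft,'l',(-.024,0,.050),(299.1,190.1)),(ft,'h',(.001,0,.048),(289.2,236.2)),
(fs,'b',(-.054,.1025,0),S(188,415)),(fs,'b',(-.054,-.1025,0),S(375,272)),(fs,'b',(.054,.1025,0),S(62,362)),
(fs,'b',(-.054,-.1025,.026),S(376,248)),(fs,'l',(-L,-.1025,.039),S(336,125)),
(fs,'h',(.001,0,.048),(319.1,242.3)),(fs,'h',(.014,.017,.045),S(312,197)),(fs,'h',(.014,-.017,.045),S(342,188)),(fs,'b',(0,0,0),(299.2,271.9)),(ft,'b',(0,0,0),(296.4,203.4))]
def pred(p):
    out=[]
    for f,k,P,uv in obs:
        Q={'b':lambda:np.atleast_2d(P),'l':lambda:lid(p[3],P),'h':lambda:hasp(p[4],P)}[k]()
        out.append(proj(f,box2w(p,Q))[0])
    return np.array(out)
uv=np.array([o[3] for o in obs])
r=least_squares(lambda p:(pred(p)-uv).ravel(),[.5,.05,0,.9,1.9],loss='soft_l1')
print(r.x.round(4))
for o,e in zip(obs,pred(r.x)-uv):print('t' if o[0] is ft else 's',o[1],o[2],e.round(1))
p=r.x;np.save('p.npy',p)
print('lidfront',box2w(p,lid(p[3],[[-.04,.065,.039],[-.04,-.065,.039]])).round(3),'pad',box2w(p,hasp(p[4],[.001,0,.048])).round(3))
for f,c in((ft,'top'),(fs,'side')):
    im=f['pixels'][:,:,::-1].copy();
    im=cv2.resize(im,None,fx=4,fy=4)
    def dr(Q,col):
        q=(proj(f,box2w(p,Q))*4+2).astype(int);cv2.polylines(im,[q.reshape(-1,1,2)],True,col,1)
    X=[[-.054,-.1025],[-.054,.1025],[.054,.1025],[.054,-.1025]]
    dr([[a,b,0] for a,b in X],(0,0,255));dr([[a,b,.026] for a,b in X],(0,255,255))
    dr(lid(p[3],[[a,b,.039] for a,b in X]),(255,255,0))
    dr(hasp(p[4],[[a,b,.045] for a,b in ((-.06,-.017),(-.06,.017),(.014,.017),(.014,-.017))]),(255,0,255))
    y,x=(640,920) if c=='top' else (780,960)
    cv2.imwrite('pics/fit_%s.png'%c,im[y:y+440,x:x+640])
E
```

```text
[ 0.6019  0.0174 -0.0888  0.7153  1.7933]
t b (-0.054, 0.1025, 0.013) [0.2 1.3]
t b (-0.054, -0.1025, 0.013) [-0.4  0.9]
t l (-0.051, 0.1025, 0.039) [-0.2 -1.3]
t l (-0.051, -0.1025, 0.039) [-0.3 -0.4]
t l (0.054, 0.1025, 0.039) [-0.4 -2.1]
t l (0.054, -0.1025, 0.039) [ 0.2 -2.5]
t l (-0.024, 0, 0.05) [-2.3  4.9]
t h (0.001, 0, 0.048) [ 4.4 -2.3]
s b (-0.054, 0.1025, 0) [0.9 1. ]
s b (-0.054, -0.1025, 0) [0.6 1. ]
s b (0.054, 0.1025, 0) [-1.9 -0.6]
s b (-0.054, -0.1025, 0.026) [ 0.7 -1.3]
s l (-0.051, -0.1025, 0.039) [0.2 0.3]
s h (0.001, 0, 0.048) [2.4 1.4]
s h (0.014, 0.017, 0.045) [-0.4  2.3]
s h (0.014, -0.017, 0.045) [ 0.1 -0.9]
s b (0, 0, 0) [-3.7 -2.8]
t b (0, 0, 0) [1.2 1.1]
lidfront [[ 0.598  0.083  0.095]
 [ 0.587 -0.047  0.095]] pad [[0.524 0.024 0.101]]
```

```bash
sleep 1
```

```text
(no output)
```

View pics/fit_top.png

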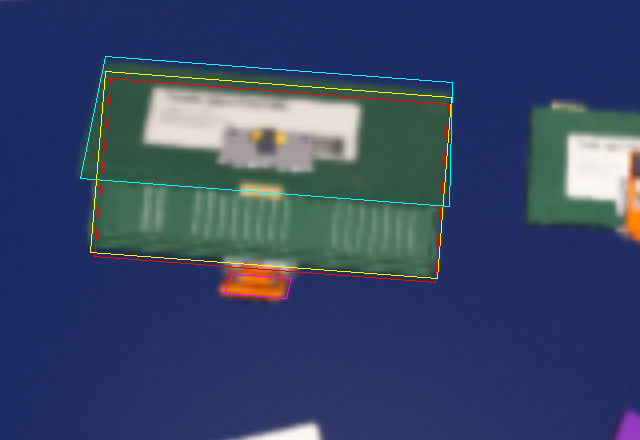

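View pics/fit_side.png

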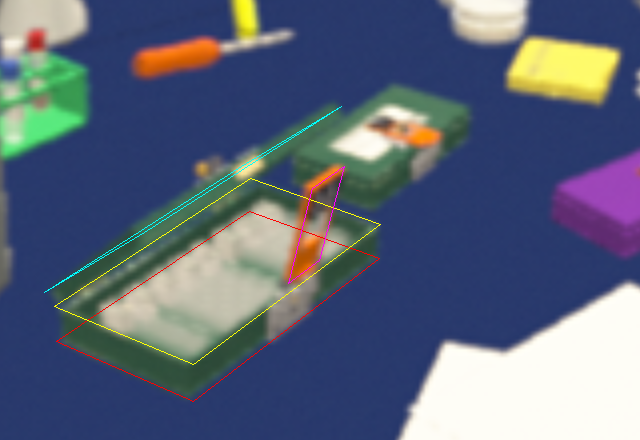

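```bash
python3 - <<'E'
from fit import *
ft=snap('top');fs=snap('side')
T=lambda u,v:((920+u)/4-.4,(640+v)/4-.4)
S=lambda u,v:((960+u)/4-.4,(780+v)/4-.4)
L=.051
obs=[(ft,'b',(-.054,.1025,.026),T(92,248)),(ft,'b',(-.054,-.1025,.026),T(438,278)),
(ft,'l',(-L,.1025,.026),T(82,179)),(ft,'l',(-L,-.1025,.026),T(449,204)),
(ft,'l',(-.024,0,.050),T(268,137)),
(ft,'h',(.014,.017,.043),T(221,293)),(ft,'h',(.014,-.017,.043),T(280,298)),
(fs,'b',(-.054,.1025,0),S(190,395)),(fs,'b',(-.054,-.1025,0),S(377,255)),(fs,'b',(.054,.1025,0),S(64,342)),
(fs,'b',(-.054,-.1025,.026),S(378,230)),(fs,'b',(-.054,.1025,.026),S(190,362)),
(fs,'l',(-L,-.1025,.026),S(342,107)),(fs,'l',(-.024,0,.05),S(203,167)),
(fs,'h',(.014,.017,.043),S(308,184)),(fs,'h',(.014,-.017,.043),S(344,170)),(fs,'h',(-.06,.017,.043),S(287,282))]
def pred(p):
    out=[]
    for f,k,P,uv in obs:
        Q={'b':lambda:np.atleast_2d(P),'l':lambda:lid(p[3],P),'h':lambda:hasp(p[4],P)}[k]()
        out.append(proj(f,box2w(p,Q))[0]+(p[5:7] if f is fs else 0))
    return np.array(out)
uv=np.array([o[3] for o in obs])
r=least_squares(lambda p:np.r_[(pred(p)-uv).ravel(),p[5:]*.5],[.6,.02,-.09,.9,1.9,0,0],loss='soft_l1')
print(r.x.round(4))
for o,e in zip(obs,pred(r.x)-uv):print('t' if o[0] is ft else 's',o[1],o[2],e.round(1))
p=r.x;np.save('p.npy',p)
print('lidfront',box2w(p,lid(p[3],[[-.04,.065,.039],[-.04,-.065,.039]])).round(3),'shut',box2w(p,[[-.04,.065,.039],[-.04,-.065,.039]]).round(3),'pad',box2w(p,hasp(p[4],[.001,0,.048])).round(3))
print('notes',[(at_z(ft,d['uv'],0).round(3),round(d['p'],2)) for d in eyes.pinpoint('notes','top')])
E
```

```text
[ 0.6027  0.0175 -0.0928  0.795   1.8283  0.0224 -0.1377]
t b (-0.054, 0.1025, 0.026) [-0.7  0.5]
t b (-0.054, -0.1025, 0.026) [-0.3 -0. ]
t l (-0.051, 0.1025, 0.026) [-0.3 -0.1]
t l (-0.051, -0.1025, 0.026) [-0.4  1. ]
t l (-0.024, 0, 0.05) [ 0.4 -1.7]
t h (0.014, 0.017, 0.043) [ 0.6 -0.1]
t h (0.014, -0.017, 0.043) [ 1.3 -0.1]
s b (-0.054, 0.1025, 0) [0.4 1.2]
s b (-0.054, -0.1025, 0) [0.3 0.6]
s b (0.054, 0.1025, 0) [-2.3 -0.5]
s b (-0.054, -0.1025, 0.026) [ 0.4 -1.5]
s b (-0.054, 0.1025, 0.026) [0.2 0.4]
s l (-0.051, -0.1025, 0.026) [-0.1  1.7]
s l (-0.024, 0, 0.05) [-0.1 -1.7]
s h (0.014, 0.017, 0.043) [0.8 0.9]
s h (0.014, -0.017, 0.043) [-0.2 -1. ]
s h (-0.06, 0.017, 0.043) [-0.8 -0.3]
lidfront [[ 0.605  0.083  0.099]
 [ 0.593 -0.047  0.099]] shut [[ 0.569  0.086  0.039]
 [ 0.557 -0.043  0.039]] pad [[0.523 0.025 0.101]]
notes [(array([ 0.541, -0.421,  0.   ]), 0.65)]
```

Base, lid and hasp residuals are about 1–2 px, the angles fall inside the stated ranges, and the pad height is 0.101 m, which is plausible. I'll close the fingers, move over and turn the tool to match the box.

Call:
step_arm --pt "0.448 0.74 0 0 0 -0.343 255" --pt "0.448 0.74 0 0 0 -0.343 255" --pt "0.448 0.74 0 0 0 -0.343 255" --pt "0.448 0.74 0 0 0 -0.343 255" --pt "0.448 0.74 0 0 0 -0.343 255" --pt "0.448 0.74 0 0 0 -0.343 255" --pt "0.448 0.74 0 0 0 -0.343 255" --pt "0.448 0.74 0 0 0 -0.343 255" --pt "0.448 0.74 0 0 0 -0.343 255" --pt "0.448 0.74 0 0 0 -0.343 255"

```text
time: 2.05
tool_pos: [0.4813, -0.1969, 0.2315]
tool_rot: [-0.0, 0.999, -0.044, 0.0]
contact_force: [-0.5, -0.7, 0.0]
gripper_width: 0.0
```

Call:
step_arm --pt "0.232 0.286 0 0 0 0 255" --pt "0.232 0.286 0 0 0 0 255" --pt "0.232 0.286 -0.06 0 0 0 255" --pt "0.232 0.286 -0.162 0 0 0 255" --pt "0.232 0.286 -0.2 0 0 0 255" --pt "0.232 0.286 -0.2 0 0 0 255"

```text
time: 2.65
tool_pos: [0.5918, -0.0559, 0.1239]
tool_rot: [-0.001, 0.999, -0.046, -0.006]
contact_force: [-0.4, 0.4, -0.3]
gripper_width: 0.001
```

```bash
python3 - <<'E'
from h import *
s=monitor.state();print(s['tool_pos'],s['contact_force'])
f=snap('side');cv2.imwrite('pics/s1.png',cv2.resize(f['pixels'][150:310,200:420,::-1],None,fx=3.5,fy=3.5,interpolation=cv2.INTER_CUBIC))
E
```

```text
[ 0.59177838 -0.05587653  0.12392634] [-0.39133314  0.43423009 -0.25732541]
```

View pics/s1.png

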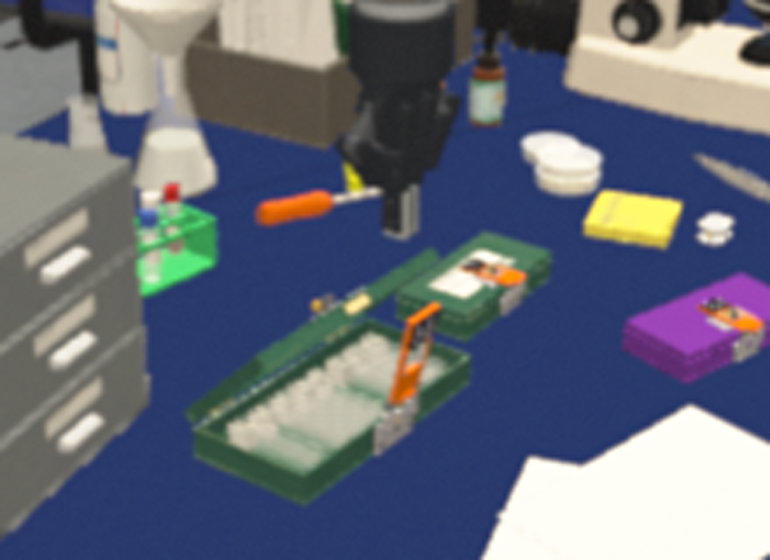

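The closed fingers are over the -y side of the lid, at about (400,230) in the crop, clear of the hasp at (415,350). I'll push down while following the lid's arc.

Call:
step_arm --pt "0 0 -0.03 0 0 0 255" --pt "0 0 -0.06 0 0 0 255" --pt "0 0 -0.092 0 0 0 255" --pt "-0.015 0 -0.112 0 0 0 255" --pt "-0.03 0.002 -0.132 0 0 0 255" --pt "-0.045 0.004 -0.152 0 0 0 255" --pt "-0.06 0.006 -0.168 0 0 0 255" --pt "-0.06 0.006 -0.168 0 0 0 255"

```text
time: 3.5
tool_pos: [0.5634, -0.0536, 0.0453]
tool_rot: [-0.0, 0.999, -0.046, -0.002]
contact_force: [-0.1, 0.1, -0.4]
gripper_width: -0.003
```

Call:
step_arm --pt "0 0 -0.006 0 0 0 255" --pt "0 0 -0.012 0 0 0 255" --pt "0 0 -0.016 0 0 0 255" --pt "0 0 -0.018 0 0 0 255"

```text
time: 3.9
tool_pos: [0.5662, -0.0543, 0.0386]
tool_rot: [0.0, 0.999, -0.046, 0.0]
contact_force: [-2.7, 0.6, 5.9]
gripper_width: 0.0
```

```bash
python3 - <<'E'
from h import *
s=monitor.state();print(s['tool_pos'],s['contact_force'])
f=snap('side');cv2.imwrite('pics/s2.png',cv2.resize(f['pixels'][150:310,200:420,::-1],None,fx=3.5,fy=3.5,interpolation=cv2.INTER_CUBIC))
E
```

```text
[ 0.56623913 -0.05427888  0.03855816] [-2.66783281  0.62990095  5.90998656]
```

View pics/s2.png

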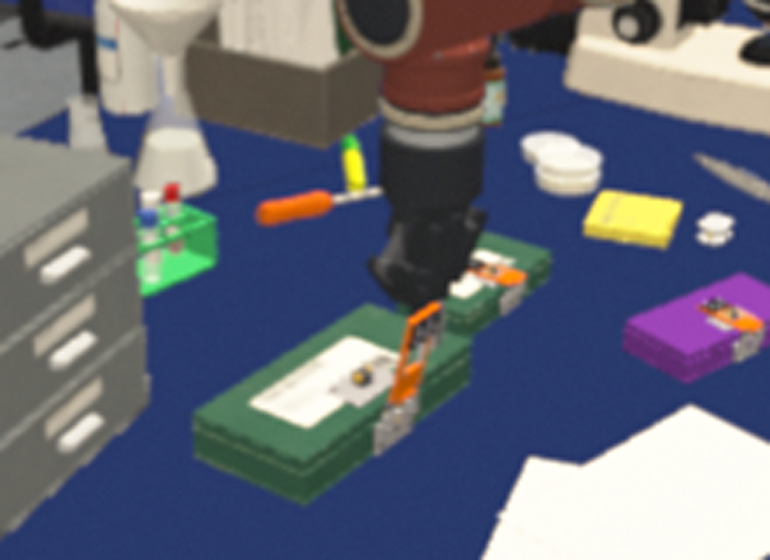

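The lid is shut: the tip stops at 0.0386 m (39 mm expected) against 6 N, and the stud now shows beside the upright hasp. Next I go up and round to the robot's side of the hasp.

Call:
step_arm --pt "0 0 0.08 0 0 0 255" --pt "0 0 0.17 0 0 0 255" --pt "0 0 0.244 0 0 0 255" --pt "-0.08 0.03 0.244 0 0 0 255" --pt "-0.166 0.08 0.244 0 0 0 255" --pt "-0.166 0.165 0.244 0 0 0 255" --pt "-0.166 0.165 0.2 0 0 0 255" --pt "-0.166 0.165 0.14 0 0 0 255" --pt "-0.166 0.165 0.108 0 0 0 255" --pt "-0.166 0.165 0.108 0 0 0 255"

```text
time: 4.95
tool_pos: [0.4806, 0.0287, 0.0895]
tool_rot: [-0.0, 0.999, -0.046, -0.003]
contact_force: [0.4, -0.3, 0.3]
gripper_width: 0.001
```

```bash
python3 - <<'E'
from h import *
s=monitor.state();print(s['tool_pos'],s['contact_force'])
a=snap('side')['pixels'][190:300,230:390,::-1]
b=snap('top')['pixels'][160:270,220:380,::-1]
r=lambda i:cv2.resize(i,None,fx=3.4,fy=3.4,interpolation=cv2.INTER_CUBIC)
cv2.imwrite('pics/s3.png',r(a)); cv2.imwrite('pics/t3.png',r(b))
E
```

```text
[0.4806293  0.02865766 0.08947776] [ 0.39592514 -0.30293105  0.3461977 ]
```

View pics/s3.png

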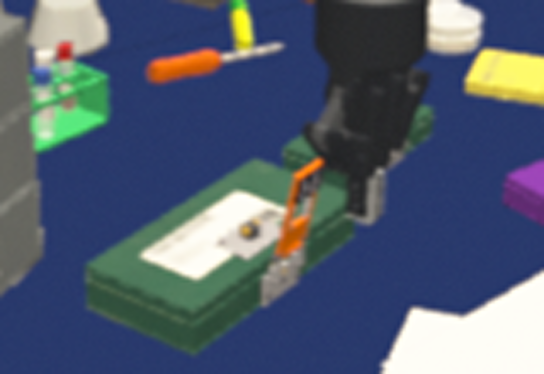

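View pics/t3.png

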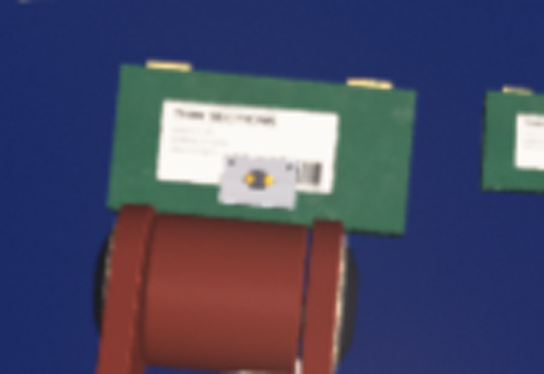

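The lid stays shut, and the fingers stand on the robot's side of the hasp. I'll check the box pose against the stud at top pixel (295.9,212.6).

```bash
python3 - <<'E'
from fit import *
p=np.load('p.npy');ft=snap('top')
print([(d['uv'],d['p']) for d in eyes.pinpoint('stud_top','top')])
print('model',box2w(p,[-.024,0,.05]),proj(ft,box2w(p,[-.024,0,.05])),'seen',at_z(ft,(295.5,212.3),.05))
# corners of shut lid
for P,c in (((-.051,.1025,.039),(107,207)),((-.051,-.1025,.039),(403,234)),((.054,.1025,.039),(122,66)),((.054,-.1025,.039),(414,91))):
    print(proj(ft,box2w(p,P))[0].round(1),220+c[0]/3.4-.35,160+c[1]/3.4-.35)
E
```

```text
[([295.8, 206.3], 0.85), ([410.2, 293.8], 0.76), ([393.1, 209.4], 0.71), ([482.7, 257.4], 0.58)]
model [[0.57877489 0.01976111 0.05      ]] [[296.07017114 211.778205  ]] seen [0.57757814 0.02109056 0.05      ]
[251.4 220.3] 251.12058823529412 220.53235294117647
[339.1 227.3] 338.17941176470583 228.4735294117647
[255.5 175.9] 255.53235294117647 179.06176470588235
[342.6 182.8] 341.4147058823529 186.41470588235293
```

The pose agrees to within 1–2 mm. Now I swing the hasp over along its arc.

Call:
step_arm --pt "0.03 -0.002 0.006 0 0 0 255" --pt "0.058 -0.005 0.006 0 0 0 255" --pt "0.074 -0.006 0.01 0 0 0 255" --pt "0.088 -0.008 0.014 0 0 0 255" --pt "0.11 -0.01 0.02 0 0 0 255" --pt "0.132 -0.012 0.018 0 0 0 255" --pt "0.154 -0.014 0.01 0 0 0 255" --pt "0.176 -0.016 0 0 0 0 255" --pt "0.19 -0.017 -0.01 0 0 0 255" --pt "0.2 -0.018 -0.018 0 0 0 255"

```text
time: 6.15
tool_pos: [0.5834, 0.0192, 0.0828]
tool_rot: [-0.0, 0.999, -0.046, -0.0]
contact_force: [-0.1, -0.1, 0.5]
gripper_width: 0.003
```

```bash
python3 - <<'E'
from h import *
s=monitor.state();print(s['tool_pos'],s['contact_force'])
a=snap('side')['pixels'][190:300,230:390,::-1]
r=lambda i:cv2.resize(i,None,fx=4,fy=4,interpolation=cv2.INTER_CUBIC)
cv2.imwrite('pics/s4.png',r(a))
E
```

```text
[0.58341491 0.01923932 0.08278068] [-0.0940181  -0.06814388  0.52783464]
```

View pics/s4.png

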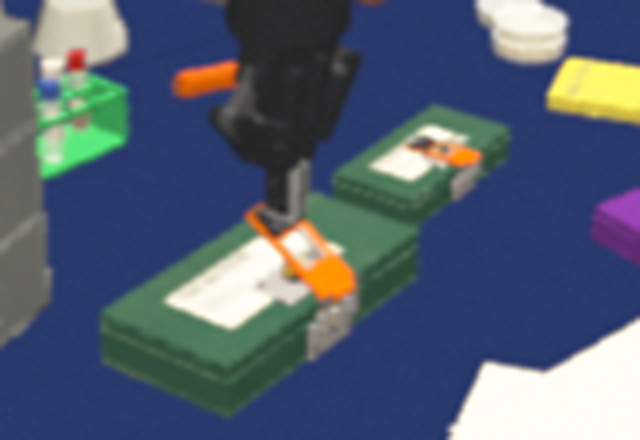

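The hasp is over the lid at about 0.6 rad, with the fingertip on its pad. I continue down to the spring balls, ending centred on the pad.

Call:
step_arm --pt "0.012 -0.001 -0.012 0 0 0 255" --pt "0.024 -0.002 -0.022 0 0 0 255" --pt "0.034 -0.004 -0.03 0 0 0 255" --pt "0.04 -0.004 -0.036 0 0 0 255" --pt "0.04 -0.004 -0.042 0 0 0 255" --pt "0.04 -0.004 -0.042 0 0 0 255"

```text
time: 6.8
tool_pos: [0.6037, 0.0172, 0.0634]
tool_rot: [0.0, 0.999, -0.046, 0.001]
contact_force: [-2.5, 0.1, 5.5]
gripper_width: 0.002
```

Contact with the balls is at about 0.063 m, as expected. I'll press down in small steps.

Call:
step_arm --pt "0 0 -0.002 0 0 0 255" --pt "0 0 -0.004 0 0 0 255" --pt "0 0 -0.006 0 0 0 255" --pt "0 0 -0.008 0 0 0 255" --pt "0 0 -0.01 0 0 0 255"

```text
time: 7.3
tool_pos: [0.6047, 0.0171, 0.0597]
tool_rot: [0.0, 0.999, -0.046, 0.002]
contact_force: [0.7, -1.2, 5.8]
gripper_width: -0.004
```

Call:
step_arm --pt "0 0 -0.003 0 0 0 255" --pt "0 0 -0.006 0 0 0 255" --pt "0 0 -0.009 0 0 0 255" --pt "0 0 -0.012 0 0 0 255"

```text
time: 7.7
tool_pos: [0.6018, 0.0174, 0.0501]
tool_rot: [-0.0, 0.999, -0.046, -0.001]
contact_force: [0.4, 0.1, 0.1]
gripper_width: -0.003
```

The force dropped, so it snapped past the balls. Now I seat it and build up the holding force.

Call:
step_arm --pt "0 0 -0.004 0 0 0 255" --pt "0 0 -0.007 0 0 0 255" --pt "0 0 -0.009 0 0 0 255" --pt "0 0 -0.009 0 0 0 255"

```text
time: 8.1
tool_pos: [0.6023, 0.0174, 0.0475]
tool_rot: [-0.0, 0.999, -0.046, -0.001]
contact_force: [-4.9, 0.4, 7.7]
gripper_width: -0.001
```

Call:
step_arm --pt "0 0 -0.001 0 0 0 255" --pt "0 0 -0.002 0 0 0 255" --pt "0 0 -0.002 0 0 0 255"

```text
time: 8.4
tool_pos: [0.6023, 0.0174, 0.0473]
tool_rot: [-0.0, 0.999, -0.046, -0.001]
contact_force: [-6.5, 1.0, 11.2]
gripper_width: -0.0
```

```bash
python3 - <<'E'
from h import *
s=monitor.state();print(s['tool_pos'],s['contact_force'])
a=snap('side')['pixels'][190:300,230:390,::-1]
r=lambda i:cv2.resize(i,None,fx=4,fy=4,interpolation=cv2.INTER_CUBIC)
cv2.imwrite('pics/s5.png',r(a))
E
```

```text
[0.60230366 0.01740631 0.0472594 ] [-6.49087219  0.99101795 11.22279544]
```

View pics/s5.png

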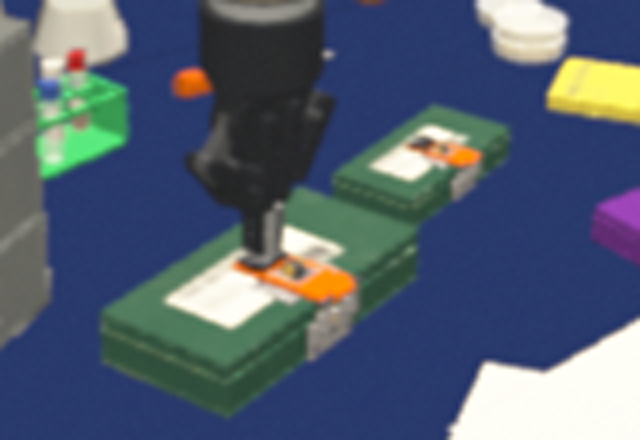

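The hasp lies flat with the stud showing through its window at about (293,268) in the crop. I'll firm up the press and ease off the sideways load.

Call:
step_arm --pt "-0.001 0 -0.002 0 0 0 255" --pt "-0.003 0 -0.004 0 0 0 255" --pt "-0.003 0 -0.004 0 0 0 255" --pt "-0.003 0 -0.004 0 0 0 255"

```text
time: 8.85
tool_pos: [0.6023, 0.0174, 0.047]
tool_rot: [-0.0, 0.999, -0.046, 0.0]
contact_force: [-6.3, 0.8, 14.4]
gripper_width: 0.0
```

Call:
step_arm --pt "-0.002 0 -0.003 0 0 0 255" --pt "-0.003 0 -0.004 0 0 0 255" --pt "-0.003 0 -0.004 0 0 0 255" --pt "-0.003 0 -0.004 0 0 0 255" --pt "-0.003 0 -0.004 0 0 0 255"

```text
time: 9.35
tool_pos: [0.6023, 0.0173, 0.0467]
tool_rot: [-0.0, 0.999, -0.046, 0.002]
contact_force: [-6.3, 1.2, 19.4]
gripper_width: 0.002
```

```bash
python3 - <<'E'
from h import *
a=snap('side','s6f.png');t=snap('top','t6.png')
for i in range(3):
    snap('side');s=monitor.state();print(s['time'],s['tool_pos'].round(4),s['contact_force'].round(1))
cv2.imwrite('pics/s6.png',cv2.resize(a['pixels'][190:300,230:390,::-1],None,fx=4,fy=4,interpolation=cv2.INTER_CUBIC))
E
```

```text
9.5 [0.6023 0.0173 0.0467] [-5.1 -0.  19.2]
9.55 [0.6023 0.0173 0.0466] [-5.8  0.5 19.6]
9.6 [0.6023 0.0174 0.0467] [-6.4  0.8 20.3]
```

View pics/s6.png

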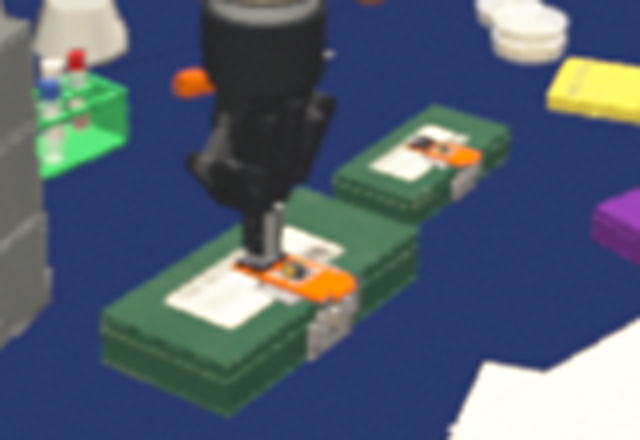

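View pics/t6.png

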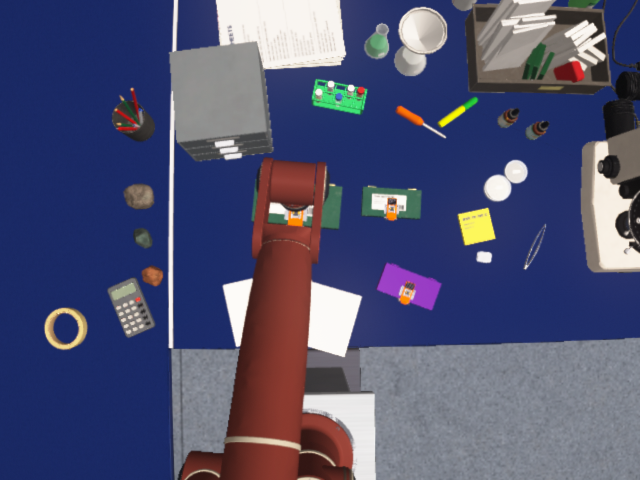

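The hasp is home under a steady press of about 20 N. The rocks at (139,197), (143,238) and (152,275), the notes at (476,226) and the loupe at (484,257) have not moved. I'm handing the job in.

```bash
python3 - <<'E'
from h import *
print(manip.job_done())
E
```

```text
the job is handed in; nothing more can be done
None
```

The lid of the large green box is shut, the hasp is snapped home over the stud, and I handed the job in with the fingers still pressing down on the pad. It took about 9.6 s of the 54 s allowed.

- **Lid:** it closed under a push on its -y side. The tip stopped at 38.6 mm (39 mm expected) against about 6 N, and the lid stayed shut when I moved away.
- **Hasp:** it met the spring balls at about 63 mm tip height. It then gave way, with the force falling to about 0 N, and came to its stop at about 47.5 mm (48 mm expected). The side picture shows it flat, with the stud through its window.
- **Hold:** the last readings were a steady 19–20 N downward.
- **Bystanders:** the rocks, loupe and sticky notes look unmoved in the last top picture.

Three checks were less clean:

- **Sideways load:** about 6 N remained on the tool at the end. I tried to ease it off and it did not go away, but the tool held without slipping.
- **Snap force:** I never saw the stated 9–16 N peak. The readings between steps topped out near 6 N, so the peak probably fell between two of them.
- **Network points:** several of the network's points were off by a few pixels (the stud by about 6 px in one top view), so I relied on the fitted box pose instead.

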